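Pull-check a spring gauge in its bench cradle

ROBOT

A 7-joint arm with a two-finger parallel gripper is mounted at the origin on the work surface. World frame = base frame: x ahead of the robot, y to its left, z up, the work surface at z = 0. Lengths are in m, angles in rad, forces in N, time in s.
With the tool pointing down it reaches from about 0.4 to 0.875 m from the base axis. Payload 19.3 kg.
Tool frame: the origin (TCP) lies at the very end of the fingers, on their centre line; the grasp point (between the pads) lies 19 mm behind it; z points along the fingers, y is the line along which they close (so a half turn about z gives the same grasp; the last joint's range is limited). The gripper opens to 85 mm and grips with 20 to 120 N. Pads are 22 mm wide; open, the fingers measure 114 mm over their backs; the gripper's body (76 mm by 85 mm) begins 54 mm behind the grasp point. The pads swing forward as they close: fully open they stand 13 mm farther back than shut.
Start: joints at [1.137, 0.521, -0.036, 1.599, 0.021, 1.021, -0.113], TCP at [0.222, -0.584, 0.231] pointing down, gripper open.
Joint ranges: [-2.91, 2.91], [-0.3, 2.13], [-1.5, 1.42], [0.17, 2.43], [-1.26, 4.41], [0.16, 1.93], [-2.52, 2.52]. Speed limits (rad/s): [1.89, 1.89, 2.39, 2.39, 3.01, 3.01, 3.01].

INTERFACE

Orientations are given as [roll, pitch, yaw] about the fixed x, y, z axes, in that order (R = Rz(yaw) Ry(pitch) Rx(roll)).
In Python, from workcell import monitor, optics, workorder gives the robot as it stands.
- The arm moves only by the tool apply_moves, never from a script. Its arguments are lists of equal length, an entry for each row: "linear": the shift along the tool's x, y, z each as a share of 0.1 m, from -1 to 1, a list of three; "delta_rot": the turn, a rotation vector about the tool's x, y, z each as a share of 120 degrees, from -1 to 1, a list of three. A call has exactly 5 rows; each row is the pose to reach, as a shift and turn from the pose commanded when the call began, along the tool's axes at that moment; what a row does not reach only later rows make up. A row lasts 1/12 s, in which the tool goes at most 41.7 mm and 7.16 degrees, less where a joint would pass 70% of its speed; a pose out of reach is approached as far as the arm can. A call with a number of a shift or a turn outside -1 to 1 is refused whole. A call with a gripper value outside its range is refused whole. "gripper" is the opening, from -1 (shut) to 1 (fully open), set as the call begins (left out, the last holds). The fingers move at their own pace and stop on an object; "force" is the grip in N (left out, the last holds). Time passes only in rows, so rows that repeat a pose let the fingers close, or fill a call up. It gives the time, the measured TCP pose, the force, the opening and the grip force at its end, in the units of the state.
- monitor.observe(): the state, without advancing time (a new reading comes with each control period).
- optics.grab_frame(name): name is "scene" or "side" or "wrist"; returns (picture, depth): 420x560x3 uint8, red, green, blue; 420x560 float32, m along the optical axis (not along the pixel's ray), 0 where there is no reading.
- optics.camera_info(name): a dict with "fx", "fy", "cx", "cy" (pixels), "rvec" (rotation vector, rad) and "tvec" (3), from world to camera coordinates, as OpenCV has them; the wrist camera has in their place "T_tool_cam" (4x4, takes a point from camera to tool coordinates, whose origin is the TCP and whose axes are the flange's). Camera axes: x right, y down, z forward; pixel columns grow to the right and rows downward; lengths in m; the calibration is good to about 2 mm. The wrist camera is an equidistant fisheye: a pixel r from the principal point sees the ray r / f radians off the axis. A picture is of the moment at which its call begins: read the wrist's pose just before it. camera_info takes no time and is no camera call.
- workorder.job_done(): hands the job in; it is judged then, once.
The state is a dict: "clock": time; "qpos": joint angles; "qd": joint speeds; "joint_efforts": joint torques, N m; "position": TCP position; "tool_rot": TCP orientation; "force": force on the tool from outside, world axes, zero at the start; "moment": the same for the moment, N m; "grip_width": finger opening in m; "finger_force": force on a finger pad.
Only numpy, scipy, OpenCV 4.12 (cv2) and the standard library are available. Lean on these libraries where they do the work, as an engineer would, in place of code of your own. Each camera call takes 0.05 s, during which the arm holds its last target. There are 200 camera calls.

TASK

Lay the pull gauge the right way up in the dark steel bench cradle, setting it down rather than dropping it, with its D-handle sticking out through the forked end, and let go of it. Then take the D-handle by its crossbar and draw it out until the crossbar is level with the pointer on the side rail, keep it there for about two seconds without overrunning the pointer by more than a centimetre, and guide it back all the way home instead of letting it snap. Leave the gauge in the cradle and everything else on the bench where it is.

Things in the scene. Friction and masses are not known exactly. Their poses are not given: they have to be found in the camera images.
- gauge: Loose spring pull gauge, 0.35 to 0.5 kg: aluminium box 115 (x) x 50 (y) x 36 mm high, black end caps, flat on the bench. Origin: centre of the box's underside; +x out of the handle end, z up out of the scale face. A 12 mm stem leaves the +x end 18 mm above the underside and carries a D-handle. Grip it across the 50 mm width at mid length: the cradle is open there.
- drawbar (a joint): How far the handle is drawn out of the gauge's box along its +x, m: 0 = fully home (the spring holds it there), 0.075 = end stop. The spring pulls back with about 3 N at home, rising 1.5 N per 10 mm; the slide is damped, 12 N per m/s.
- bar (a point): Middle of the D-handle's crossbar, 137.5 mm ahead (+x) of the gauge's origin when home, 18 mm above its underside; axes as the gauge's. Round bar 12 mm thick, 86 mm long along y. The D's opening behind it is 66 mm wide and 44 mm deep (x). Pinch from above, closing along x, one finger inside the D, opened 45 mm at most on the way down.
- cradle: Fixed dark steel cradle, plate 144 (x) x 90 (y) x 20 mm high; +x is the way the handle is pulled. Origin: on the bench under the plate's middle. Corner cheeks 14 mm high (|x| 36 to 56, |y| 29 to 37 mm), a rear stop wall 22 mm high. A 20 mm high side rail runs forward at y 62 to 82, x 55 to 220 mm.
- seat (a point): Middle of the cradle plate's top, 20 mm above the bench; axes as the cradle's. The seated gauge has its origin here and its +x along +x, with play of 4 mm to each side, 4 mm behind and 3 mm in front.
- fork (a point): Middle of the fork at the cradle's +x end: two uprights, 32 mm above the plate, 10 mm thick (x), 22 mm apart; the stem lies between them and they hold the box back when the handle is pulled. 65.5 mm ahead of the seat, 18 mm above the plate.
- pointer: Fixed steel pointer block, 24 x 24 x 32 mm with a black knob on top (42 mm high in all), clamped on the cradle's side rail at a place that changes from run to run. Origin: centre of its underside, on the rail's top, 20 mm above the bench; axes as the cradle's. A fin 6 mm thick (x) and 20 mm high points from it to -y, towards the crossbar's path.
- mark (a point): Middle of the tip of the pointer's fin, 38 mm above the bench (the crossbar's height in the cradle); axes as the cradle's. The crossbar is level with the pointer when its middle has the same position along the cradle's x as this point, 25 to 58 mm beyond home; the bar's end then passes 11 mm from the tip.
- phone: Bystander: loose black phone, 150 x 72 x 9 mm, lying flat; origin at the centre of its underside. Must stay.
- parts_tray: Bystander: loose grey divided tray, 120 x 90 x 30 mm; origin at the centre of its underside. Must stay.
- cleaner: Bystander: loose upright white bottle, 56 mm across, 150 mm high; origin at the centre of its underside. Must stay.
- driver: Bystander: loose screwdriver with a black handle, 160 mm long, lying; origin about the middle. Must stay.
Things that resemble listed ones, but are neither listed nor needed, are in the scene too. What is shaped like the gauge but yellow is not meant.

How it is judged:
By the outcome, as a careful person would: the job done as asked, in the order asked, and still so for the second after the job is handed in, with the robot touching nothing.
It also fails if it takes over 54 s, if anything falls off the work surface, if the arm or the gripper's body presses on something with over 40 N, if the wrist force passes 120 N, or if a joint passes its speed limit or range.

## Working session

There is one attempt and no reset: what is moved stays moved. The work goes in short steps, Python scripts to look and compute and a tool call to move; the robot and the scene stay as the last step left them, time stands still between calls to the robot, and variables do not carry over. Pictures are saved under pics/ and viewed, at most 10 in all, crops included, and the job is handed in when it is done.

Besides the shell and the picture viewer there is one more tool, called by a JSON object that holds its "name" and its "arguments", one argument or row to a line. apply_moves: Moves the arm, as the interface text tells. Its arguments: {"type":"object","properties":{"linear":{"type":"array"},"delta_rot":{"type":"array"},"gripper":{"type":"number"},"force":{"type":"number"}},"required":["linear","delta_rot"]}

```bash
mkdir -p pics; python3 - <<'E'
from workcell import monitor, optics
import cv2,numpy as np
print(monitor.observe())
for n in("scene","side"):
    p,d=optics.grab_frame(n); cv2.imwrite(f"pics/{n}0.png",p[:,:,::-1]); np.savez(f"pics/{n}0.npz",p=p,d=d); print(n,optics.camera_info(n))
print(optics.camera_info("wrist"))
E
```

```text
{'clock': 0.0, 'qpos': array([ 1.13678269,  0.52204537, -0.03633953,  1.59998608,  0.0211813 ,
        1.02108783, -0.11281667]), 'qd': array([ 0.00096811, -0.00054884,  0.00202525, -0.00042911,  0.00050136,
        0.00125231,  0.00056466]), 'joint_efforts': array([-1.86278237e-03, -9.27088666e+01,  1.97872773e+00, -3.69932520e+01,
        1.78262562e-02,  8.20602640e-03,  2.88895512e-05]), 'position': array([ 0.22226143, -0.58379306,  0.2307139 ]), 'tool_rot': array([-3.14045164e+00,  5.87679153e-05,  3.63787372e-01]), 'force': array([ 0.37682195, -0.25395511, -0.19334765]), 'moment': array([ 0.02360181, -0.03798894, -0.04197609]), 'finger_force': 0.0, 'grip_width': 0.08503089249920825}
scene {'fx': 379.995395223255, 'fy': 379.995395223255, 'cx': 279.0757234497416, 'cy': 214.82653241621873, 'rvec': array([ 1.66298131,  2.01960043, -0.70810061]), 'tvec': array([ 0.11237476, -0.34615392,  1.24926097])}
side {'fx': 453.9264237437688, 'fy': 453.9264237437688, 'cx': 281.0707925666441, 'cy': 211.6337263899641, 'rvec': array([ 0.71391368, -2.6757753 ,  1.04308891]), 'tvec': array([0.40527114, 0.24606799, 1.05201102])}
{'fx': 325.19226210127806, 'fy': 325.19226210127806, 'cx': 277.70008618662564, 'cy': 204.31142257682907, 'T_tool_cam': array([[-9.87053874e-04, -9.60998393e-01, -2.76552192e-01,
         7.10344923e-02],
       [ 9.99999492e-01, -1.00491573e-03, -7.71318257e-05,
         4.68589273e-04],
       [-2.03788086e-04, -2.76552127e-01,  9.60998897e-01,
        -1.42063634e-01],
       [ 0.00000000e+00,  0.00000000e+00,  0.00000000e+00,
         1.00000000e+00]])}
```

View pics/scene0.png

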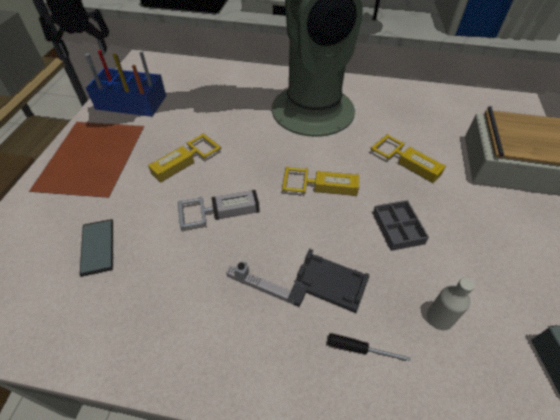

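View pics/side0.png

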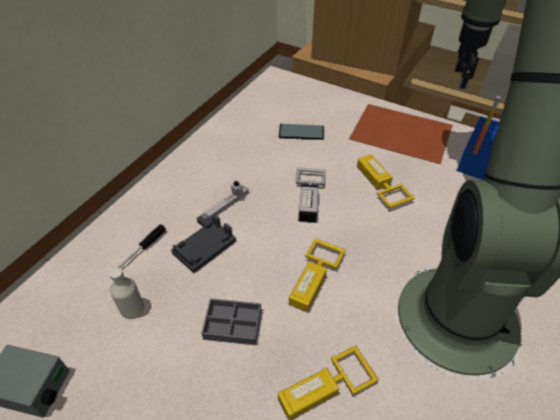

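The grey gauge is at scene (235,205) with its handle to the left at (192,213). The cradle is at (335,280), with its rail running left to the pointer at (241,268). I'll rectify the pictures to the world to measure them.

```bash
cat > h.py <<'E'
import numpy as np, cv2
from scipy.spatial.transform import Rotation as R
from workcell import monitor, optics
def cloud(n,d):
    c=optics.camera_info(n); Rm=cv2.Rodrigues(c["rvec"])[0]
    v,u=np.mgrid[:420,:560]
    P=np.stack([(u-c["cx"])/c["fx"]*d,(v-c["cy"])/c["fy"]*d,d],-1)
    return (P-c["tvec"])@Rm
def wpix(u,v,T,z):
    "wrist pixels -> world points on plane z; T = world from tool"
    c=optics.camera_info("wrist"); a=(np.asarray(u,float)-c["cx"])/c["fx"]; b=(np.asarray(v,float)-c["cy"])/c["fy"]
    r=np.hypot(a,b); s=np.sinc(r/np.pi); ray=np.stack([a*s,b*s,np.cos(r)],-1)
    M=T@c["T_tool_cam"]; w=ray@M[:3,:3].T; o=M[:3,3]
    return o+w*((z-o[2])/w[...,2])[...,None]
def wproj(P,T):
    c=optics.camera_info("wrist"); M=np.linalg.inv(T@c["T_tool_cam"]); q=P@M[:3,:3].T+M[:3,3]
    h=np.hypot(q[...,0],q[...,1]); th=np.arctan2(h,q[...,2]); k=th/np.maximum(h,1e-9)
    return (c["cx"]+c["fx"]*k*q[...,0]).astype(np.float32),(c["cy"]+c["fy"]*k*q[...,1]).astype(np.float32)
def tool():
    s=monitor.observe(); T=np.eye(4); T[:3,:3]=R.from_euler("xyz",s["tool_rot"]).as_matrix(); T[:3,3]=s["position"]; return T
def topdown(img,T,z,x0,x1,y0,y1,mm):
    "rectify wrist picture on plane z: columns = world y growing, rows = world x growing"
    xs=np.arange(x0,x1,mm); ys=np.arange(y0,y1,mm); X,Y=np.meshgrid(xs,ys,indexing="ij")
    return cv2.remap(img,*wproj(np.stack([X,Y,0*X+z],-1),T),cv2.INTER_LINEAR)
E
python3 - <<'E'
from h import *
for n in("scene","side"):
    f=np.load(f"pics/{n}0.npz"); W=cloud(n,f["d"])
    px={"scene":dict(box=(235,205),bar=(183,216),plate=(335,283),knob=(241,266),phone=(97,247),tray=(400,225),bottle=(448,305),tablenear=(210,240)),"side":dict(box=(309,206),bar=(311,173),plate=(203,243),knob=(237,185))}[n]
    for k,(u,v) in px.items(): print(n,k,W[v-1:v+2,u-1:u+2].reshape(-1,3).mean(0).round(4))
    if n=="scene":
        for name,c,rad,zl,zh in(("box",(235,205),45,.028,.045),("cradle",(335,283),55,.012,.03)):
            v,u=np.mgrid[:420,:560]; Z=W[...,2]
            m=((np.hypot(u-c[0],v-c[1])<rad)&(Z>zl)&(Z<zh)&(u>(205 if name=="box" else 296)))
            nn,l,s,ce=cv2.connectedComponentsWithStats(m.astype(np.uint8)); i=1+np.argmax(s[1:,4])
            p=W[l==i][:,:2].astype(np.float32); print(name,len(p),cv2.minAreaRect(p))
E
```

```text
scene box [ 0.4784 -0.1332  0.0369]
scene bar [ 0.5209 -0.2572  0.0154]
scene plate [0.6376 0.1324 0.0201]
scene knob [ 0.6597 -0.069   0.0622]
scene phone [ 0.6448 -0.4253  0.0099]
scene tray [0.4467 0.2727 0.0178]
scene bottle [0.6855 0.3405 0.0946]
scene tablenear [ 0.5686 -0.1743  0.0012]
box 765 ((0.461495578289032, -0.13708889484405518), (0.05290307477116585, 0.1151333749294281), 25.07964515686035)
cradle 2231 ((0.6468052864074707, 0.12221327424049377), (0.14433501660823822, 0.12725308537483215), 77.81170654296875)
side box [ 0.4441 -0.1132  0.0377]
side bar [ 0.5165 -0.2702  0.0011]
side plate [0.6271 0.1258 0.021 ]
side knob [ 0.6462 -0.0661  0.0587]
```

```bash
cat >> h.py <<'E'
def plan(p,yaw,n,start=None):
    "print n equal calls from start (xyz,yaw; default now) to p,yaw(deg): last-row shift and turn (shares)"
    s=monitor.observe()
    p0,y0=(s["position"],np.degrees(s["tool_rot"][2])) if start is None else start
    p0,p=np.array(p0,float),np.array(p,float); dy=(yaw-y0+180)%360-180
    for i in range(n):
        a=np.radians(y0+dy*i/n); d=(p-p0)/n
        t=[d@[np.cos(a),np.sin(a),0],d@[np.sin(a),-np.cos(a),0],-d[2]]
        print(np.round(np.array(t)/.1,3).tolist(),"rz",round(-dy/n/120,4))
E
python3 -c "
from h import *
plan((.4615,-.137,.231),115,6)"
```

```text
[0.638, -0.554, -0.0] rz -0.1308
[0.764, -0.361, -0.0] rz -0.1308
[0.833, -0.141, -0.0] rz -0.1308
[0.84, 0.09, -0.0] rz -0.1308
[0.784, 0.313, -0.0] rz -0.1308
[0.67, 0.514, -0.0] rz -0.1308
```

{"name": "apply_moves", "arguments": {
  "linear": [
    [0.128,-0.111,0],
    [0.255,-0.222,0],
    [0.383,-0.332,0],
    [0.51,-0.443,0],
    [0.638,-0.554,0]
  ],
  "delta_rot": [
    [0,0,-0.026],
    [0,0,-0.052],
    [0,0,-0.078],
    [0,0,-0.105],
    [0,0,-0.131]
  ],
  "gripper": 1
}}

```text
clock: 0.52
position: [0.2625, -0.5087, 0.231]
tool_rot: [-3.141, -0.0, 0.641]
force: [0.3, 0.5, -0.5]
grip_width: 0.0853
finger_force: 0.0
```

{"name": "apply_moves", "arguments": {
  "linear": [
    [0.153,-0.072,0],
    [0.306,-0.144,0],
    [0.458,-0.217,0],
    [0.611,-0.289,0],
    [0.764,-0.361,0]
  ],
  "delta_rot": [
    [0,0,-0.026],
    [0,0,-0.052],
    [0,0,-0.078],
    [0,0,-0.105],
    [0,0,-0.131]
  ]
}}

```text
clock: 0.93
position: [0.3029, -0.4337, 0.2313]
tool_rot: [3.142, 0.0, 0.918]
force: [0.8, 0.8, 0.9]
grip_width: 0.0855
finger_force: 0.0
```

{"name": "apply_moves", "arguments": {
  "linear": [
    [0.167,-0.028,0],
    [0.333,-0.056,0],
    [0.5,-0.085,0],
    [0.666,-0.113,0],
    [0.833,-0.141,0]
  ],
  "delta_rot": [
    [0,0,-0.026],
    [0,0,-0.052],
    [0,0,-0.078],
    [0,0,-0.105],
    [0,0,-0.131]
  ]
}}

```text
clock: 1.35
position: [0.3427, -0.3591, 0.2313]
tool_rot: [3.142, 0.0, 1.193]
force: [-0.8, 0.1, 0.6]
grip_width: 0.0853
finger_force: 0.0
```

{"name": "apply_moves", "arguments": {
  "linear": [
    [0.168,0.018,0],
    [0.336,0.036,0],
    [0.504,0.054,0],
    [0.672,0.072,0],
    [0.84,0.09,0]
  ],
  "delta_rot": [
    [0,0,-0.026],
    [0,0,-0.052],
    [0,0,-0.078],
    [0,0,-0.105],
    [0,0,-0.131]
  ]
}}

```text
clock: 1.77
position: [0.3825, -0.2846, 0.2313]
tool_rot: [3.142, 0.0, 1.467]
force: [0.7, -0.1, -0.1]
grip_width: 0.0854
finger_force: 0.0
```

{"name": "apply_moves", "arguments": {
  "linear": [
    [0.157,0.063,0],
    [0.314,0.125,0],
    [0.47,0.188,0],
    [0.627,0.25,0],
    [0.784,0.313,0]
  ],
  "delta_rot": [
    [0,0,-0.026],
    [0,0,-0.052],
    [0,0,-0.078],
    [0,0,-0.105],
    [0,0,-0.131]
  ]
}}

```text
clock: 2.18
position: [0.4222, -0.2101, 0.2313]
tool_rot: [3.142, -0.0, 1.741]
force: [0.2, -1.1, 0.3]
grip_width: 0.0855
finger_force: 0.0
```

{"name": "apply_moves", "arguments": {
  "linear": [
    [0.134,0.103,0],
    [0.268,0.206,0],
    [0.402,0.308,0],
    [0.536,0.411,0],
    [0.67,0.514,0]
  ],
  "delta_rot": [
    [0,0,-0.026],
    [0,0,-0.052],
    [0,0,-0.078],
    [0,0,-0.105],
    [0,0,-0.131]
  ]
}}

```text
clock: 2.6
position: [0.4619, -0.1355, 0.2313]
tool_rot: [3.142, -0.0, 2.016]
force: [0.6, 0.4, -0.3]
grip_width: 0.0855
finger_force: 0.0
```

{"name": "apply_moves", "arguments": {
  "linear": [
    [0,0,0],
    [0,0,0],
    [0,0,0],
    [0,0,0],
    [0,0,0]
  ],
  "delta_rot": [
    [0,0,0],
    [0,0,0],
    [0,0,0],
    [0,0,0],
    [0,0,0]
  ]
}}

```text
clock: 3.02
position: [0.4609, -0.1376, 0.2313]
tool_rot: [-3.141, 0.0, 2.009]
force: [-0.5, -0.3, -0.9]
grip_width: 0.0856
finger_force: 0.0
```

```bash
python3 - <<'E'
from h import *
T=tool(); p,d=optics.grab_frame("wrist"); np.savez("pics/w1.npz",p=p,d=d,T=T)
I=topdown(p[:,:,::-1].copy(),T,.02,.40,.78,-.30,.24,.0007)
cv2.imwrite("pics/w1.png",cv2.convertScaleAbs(I,alpha=1.6)); print(I.shape)
E
```

```text
(543, 772, 3)
```

View pics/w1.png

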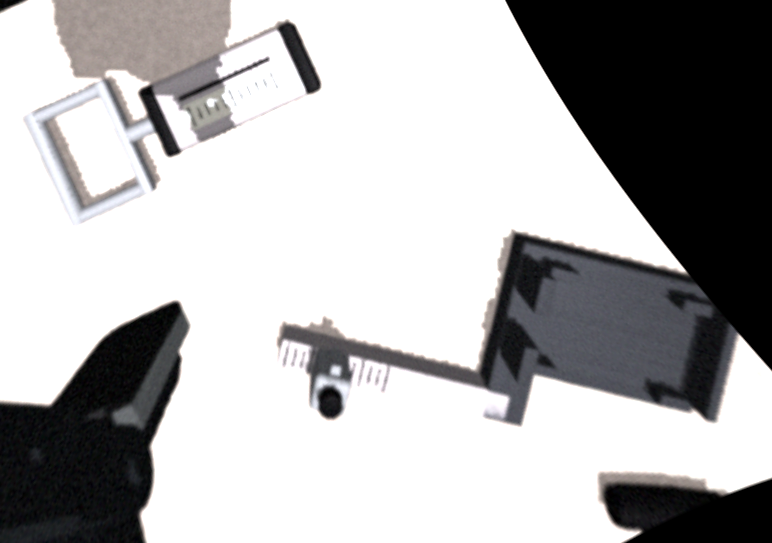

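The view shows the gauge at (230,88) scale up, with its handle to the left. The cradle is at (610,330), with its fork on the left at (520,310). The rail runs left to the pointer block at (330,385), whose fin points up at (325,330). Next I'll measure these with depth.

```bash
cat >> h.py <<'E'
def wcloud(d,T):
    c=optics.camera_info("wrist"); v,u=np.mgrid[:420,:560]
    a=(u-c["cx"])/c["fx"]; b=(v-c["cy"])/c["fy"]; r=np.hypot(a,b); s=np.sinc(r/np.pi)
    ray=np.stack([a*s,b*s,np.cos(r)],-1); P=ray*(d/ray[...,2])[...,None]
    M=T@c["T_tool_cam"]; return P@M[:3,:3].T+M[:3,3]
E
python3 - <<'E'
from h import *
f=np.load("pics/w1.npz"); W=wcloud(f["d"],f["T"]); ok=f["d"]>0
def sel(zl,zh,c,r): return W[ok&(W[...,2]>zl)&(W[...,2]<zh)&(np.hypot(W[...,0]-c[0],W[...,1]-c[1])<r)]
def show(n,p): print(n,len(p),np.median(p[:,2]).round(4),[np.round(a,4) for a in cv2.minAreaRect(p[:,:2].astype(np.float32))])
show("boxtop",sel(.031,.041,(.4615,-.137),.066))
show("D",sel(.006,.030,(.52,-.255),.075))
P=sel(.016,.024,(.63,.12),.11); show("plate",P)
show("cheeks",sel(.030,.037,(.63,.12),.1))
show("fork",sel(.045,.06,(.62,.07),.06))
show("railtop",sel(.016,.024,(.67,-.02),.11))
show("pointertop",sel(.048,.056,(.66,-.07),.05)); show("knob",sel(.057,.07,(.66,-.07),.05))
show("fin",sel(.030,.044,(.64,-.07),.05))
# height map picture
H=np.zeros((420,560,3),np.uint8)
E
```

```text
boxtop 4879 0.0357 [array([ 0.4612, -0.1366]), array([0.051 , 0.1152]), np.float64(24.1565)]
D 1890 0.0221 [array([ 0.5042, -0.2305]), array([0.0861, 0.0819]), np.float64(23.6745)]
plate 5195 0.0194 [array([0.6445, 0.1087]), array([0.1669, 0.1276]), np.float64(76.5077)]
cheeks 608 0.0332 [array([0.6289, 0.1221]), array([0.1349, 0.0743]), np.float64(76.0564)]
fork 397 0.0509 [array([0.6143, 0.0616]), array([0.0118, 0.0711]), np.float64(76.6722)]
railtop 2277 0.0194 [array([ 0.6643, -0.006 ]), array([0.1007, 0.1901]), np.float64(14.4441)]
pointertop 226 0.0509 [array([ 0.653 , -0.0691]), array([0.024 , 0.0294]), np.float64(76.9093)]
knob 133 0.061 [array([ 0.6548, -0.0697]), array([0.0148, 0.0152]), np.float64(42.7108)]
fin 142 0.0374 [array([ 0.6477, -0.0727]), array([0.0158, 0.0297]), np.float64(23.8984)]
```

{"name": "apply_moves", "arguments": {
  "linear": [
    [0.008,0.007,0.2],
    [0.008,0.007,0.4],
    [0.008,0.007,0.6],
    [0.008,0.007,0.8],
    [0.008,0.007,1.0]
  ],
  "delta_rot": [
    [0,0,0.008],
    [0,0,0.008],
    [0,0,0.008],
    [0,0,0.008],
    [0,0,0.008]
  ]
}}

```text
clock: 3.48
position: [0.4613, -0.1364, 0.1305]
tool_rot: [3.141, 0.0, 1.992]
force: [0.6, -0.4, -0.2]
grip_width: 0.0851
finger_force: 0.0
```

{"name": "apply_moves", "arguments": {
  "linear": [
    [0,0,0.2],
    [0,0,0.4],
    [0,0,0.6],
    [0,0,0.75],
    [0,0,0.85]
  ],
  "delta_rot": [
    [0,0,0],
    [0,0,0],
    [0,0,0],
    [0,0,0],
    [0,0,0]
  ]
}}

```text
clock: 3.9
position: [0.4609, -0.1362, 0.0449]
tool_rot: [-3.141, -0.001, 1.993]
force: [0.1, -0.4, 0.2]
grip_width: 0.0855
finger_force: 0.0
```

{"name": "apply_moves", "arguments": {
  "linear": [
    [0,0,0.1],
    [0,0,0.2],
    [0,0,0.3],
    [0,0,0.38],
    [0,0,0.4]
  ],
  "delta_rot": [
    [0,0,0],
    [0,0,0],
    [0,0,0],
    [0,0,0],
    [0,0,0]
  ]
}}

```text
clock: 4.32
position: [0.4611, -0.1359, 0.0052]
tool_rot: [-3.141, -0.001, 1.993]
force: [-0.1, -0.3, -0.7]
grip_width: 0.085
finger_force: 0.0
```

{"name": "apply_moves", "arguments": {
  "linear": [
    [0,0,0],
    [0,0,0],
    [0,0,0],
    [0,0,0],
    [0,0,0]
  ],
  "delta_rot": [
    [0,0,0],
    [0,0,0],
    [0,0,0],
    [0,0,0],
    [0,0,0]
  ],
  "gripper": -1,
  "force": 40
}}

```text
clock: 4.73
position: [0.4617, -0.1361, 0.0069]
tool_rot: [3.141, 0.001, 1.993]
force: [-1.4, 2.3, 7.3]
grip_width: 0.0495
finger_force: 42.2
```

{"name": "apply_moves", "arguments": {
  "linear": [
    [0,0,0],
    [0,0,0],
    [0,0,0],
    [0,0,0],
    [0,0,0]
  ],
  "delta_rot": [
    [0,0,0],
    [0,0,0],
    [0,0,0],
    [0,0,0],
    [0,0,0]
  ]
}}

```text
clock: 5.15
position: [0.4617, -0.1361, 0.0069]
tool_rot: [3.141, 0.001, 1.993]
force: [-1.4, 1.7, 7.1]
grip_width: 0.0492
finger_force: 42.2
```

```bash
python3 -c "
from h import *
plan((.6297,.1253,.11),76.5,4,((.4617,-.1361,.11),114.16))"
```

```text
[0.424, 0.651, -0.0] rz 0.0785
[0.525, 0.572, -0.0] rz 0.0785
[0.612, 0.479, -0.0] rz 0.0785
[0.682, 0.372, -0.0] rz 0.0785
```

{"name": "apply_moves", "arguments": {
  "linear": [
    [0,0,-0.1],
    [0,0,-0.3],
    [0,0,-0.55],
    [0,0,-0.8],
    [0,0,-1.0]
  ],
  "delta_rot": [
    [0,0,0],
    [0,0,0],
    [0,0,0],
    [0,0,0],
    [0,0,0]
  ]
}}

```text
clock: 5.57
position: [0.4614, -0.136, 0.1086]
tool_rot: [3.141, 0.0, 1.993]
force: [0.9, -0.5, -4.6]
grip_width: 0.0492
finger_force: 43.5
```

{"name": "apply_moves", "arguments": {
  "linear": [
    [0.085,0.13,0],
    [0.17,0.26,0],
    [0.254,0.391,0],
    [0.339,0.521,0],
    [0.424,0.651,0]
  ],
  "delta_rot": [
    [0,0,0.0157],
    [0,0,0.0314],
    [0,0,0.0471],
    [0,0,0.0628],
    [0,0,0.0785]
  ]
}}

```text
clock: 5.98
position: [0.5035, -0.0701, 0.1071]
tool_rot: [3.142, -0.0, 1.827]
force: [0.5, -0.8, -3.7]
grip_width: 0.0492
finger_force: 43.4
```

{"name": "apply_moves", "arguments": {
  "linear": [
    [0.105,0.114,0],
    [0.21,0.229,0],
    [0.315,0.343,0],
    [0.42,0.458,0],
    [0.525,0.572,0]
  ],
  "delta_rot": [
    [0,0,0.0157],
    [0,0,0.0314],
    [0,0,0.0471],
    [0,0,0.0628],
    [0,0,0.0785]
  ]
}}

```text
clock: 6.4
position: [0.5455, -0.0046, 0.107]
tool_rot: [-3.141, -0.0, 1.663]
force: [-0.4, -0.1, -4.3]
grip_width: 0.0492
finger_force: 43.4
```

{"name": "apply_moves", "arguments": {
  "linear": [
    [0.122,0.096,0],
    [0.245,0.192,0],
    [0.367,0.287,0],
    [0.49,0.383,0],
    [0.612,0.479,0]
  ],
  "delta_rot": [
    [0,0,0.0157],
    [0,0,0.0314],
    [0,0,0.0471],
    [0,0,0.0628],
    [0,0,0.0785]
  ]
}}

```text
clock: 6.82
position: [0.5873, 0.0608, 0.107]
tool_rot: [-3.141, -0.0, 1.498]
force: [-0.3, 0.5, -4.6]
grip_width: 0.0495
finger_force: 43.4
```

{"name": "apply_moves", "arguments": {
  "linear": [
    [0.136,0.074,0],
    [0.273,0.149,0],
    [0.409,0.223,0],
    [0.546,0.298,0],
    [0.682,0.372,0]
  ],
  "delta_rot": [
    [0,0,0.0157],
    [0,0,0.0314],
    [0,0,0.0471],
    [0,0,0.0628],
    [0,0,0.0785]
  ]
}}

```text
clock: 7.23
position: [0.6293, 0.1262, 0.107]
tool_rot: [-3.141, -0.0, 1.334]
force: [0.6, -0.5, -4.7]
grip_width: 0.049
finger_force: 43.4
```

{"name": "apply_moves", "arguments": {
  "linear": [
    [0,0,0],
    [0,0,0],
    [0,0,0],
    [0,0,0],
    [0,0,0]
  ],
  "delta_rot": [
    [0,0,0],
    [0,0,0],
    [0,0,0],
    [0,0,0],
    [0,0,0]
  ]
}}

```text
clock: 7.65
position: [0.6291, 0.1247, 0.1065]
tool_rot: [-3.141, 0.0, 1.335]
force: [0.5, -0.2, -4.0]
grip_width: 0.0493
finger_force: 43.5
```

```bash
python3 - <<'E'
from h import *
T=tool(); print(T[:3,3],monitor.observe()["tool_rot"]); p,d=optics.grab_frame("wrist"); np.savez("pics/w2.npz",p=p,d=d,T=T)
a=topdown(p[:,:,::-1].copy(),T,.052,.5,.75,-.14,.24,.0007)
cv2.imwrite("pics/w2.png",cv2.convertScaleAbs(a,alpha=1.5))
W=wcloud(d,T); ok=d>0
def sel(zl,zh,c,r): return W[ok&(W[...,2]>zl)&(W[...,2]<zh)&(np.hypot(W[...,0]-c[0],W[...,1]-c[1])<r)]
def show(n,p):
    if len(p)>3: print(n,len(p),np.median(p[:,2]).round(4),[np.round(x,4) for x in cv2.minAreaRect(p[:,:2].astype(np.float32))])
show("fork",sel(.045,.06,(.614,.06),.06))
show("cheeks",sel(.030,.037,(.63,.12),.1)); show("plate",sel(.016,.024,(.63,.12),.1))
show("pointer",sel(.048,.056,(.655,-.07),.04)); show("knob",sel(.057,.07,(.655,-.07),.04)); show("fin",sel(.036,.043,(.64,-.07),.04))
show("boxtop",sel(.125,.15,(.63,.125),.08)); show("D",sel(.105,.128,(.59,-.01),.07))
E
```

```text
[0.62907982 0.12465117 0.10651217] [-3.14146955e+00  2.07570134e-04  1.33496414e+00]
cheeks 252 0.0332 [array([0.6424, 0.1769]), array([0.0077, 0.0745]), np.float64(76.5669)]
plate 2930 0.0193 [array([0.6721, 0.142 ]), array([0.0782, 0.1825]), np.float64(35.7086)]
boxtop 26970 0.1353 [array([0.6349, 0.1374]), array([0.0876, 0.0803]), np.float64(76.3515)]
```

View pics/w2.png

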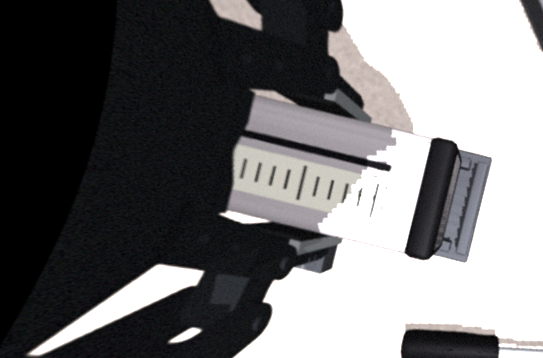

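The held box lines up with the cradle: its rear cap at (430,200) sits just ahead of the rear wall at (470,205). I'll lower it now.

{"name": "apply_moves", "arguments": {
  "linear": [
    [0.007,0.004,0.12],
    [0.007,0.004,0.25],
    [0.007,0.004,0.4],
    [0.007,0.004,0.5],
    [0.007,0.004,0.55]
  ],
  "delta_rot": [
    [0,0,0],
    [0,0,0],
    [0,0,0],
    [0,0,0],
    [0,0,0]
  ]
}}

```text
clock: 8.12
position: [0.6287, 0.1258, 0.0487]
tool_rot: [-3.139, 0.001, 1.336]
force: [-0.1, 0.7, -3.3]
grip_width: 0.0494
finger_force: 43.3
```

{"name": "apply_moves", "arguments": {
  "linear": [
    [0,0,0.03],
    [0,0,0.06],
    [0,0,0.09],
    [0,0,0.12],
    [0,0,0.15]
  ],
  "delta_rot": [
    [0,0,0],
    [0,0,0],
    [0,0,0],
    [0,0,0],
    [0,0,0]
  ]
}}

```text
clock: 8.53
position: [0.63, 0.1261, 0.0364]
tool_rot: [3.141, -0.0, 1.336]
force: [-0.6, -0.4, -5.0]
grip_width: 0.0492
finger_force: 43.3
```

{"name": "apply_moves", "arguments": {
  "linear": [
    [0,0,0.02],
    [0,0,0.04],
    [0,0,0.06],
    [0,0,0.07],
    [0,0,0.08]
  ],
  "delta_rot": [
    [0,0,0],
    [0,0,0],
    [0,0,0],
    [0,0,0],
    [0,0,0]
  ]
}}

```text
clock: 8.95
position: [0.6298, 0.1261, 0.0282]
tool_rot: [-3.142, 0.0, 1.336]
force: [0.6, 0.1, -3.6]
grip_width: 0.0492
finger_force: 43.3
```

{"name": "apply_moves", "arguments": {
  "linear": [
    [0,0,0.005],
    [0,0,0.01],
    [0,0,0.015],
    [0,0,0.015],
    [0,0,0.015]
  ],
  "delta_rot": [
    [0,0,0],
    [0,0,0],
    [0,0,0],
    [0,0,0],
    [0,0,0]
  ]
}}

```text
clock: 9.37
position: [0.6299, 0.1261, 0.0269]
tool_rot: [3.141, -0.0, 1.336]
force: [-1.0, -0.5, -2.0]
grip_width: 0.0493
finger_force: 43.6
```

{"name": "apply_moves", "arguments": {
  "linear": [
    [0,0,0.004],
    [0,0,0.008],
    [0,0,0.01],
    [0,0,0.01],
    [0,0,0.01]
  ],
  "delta_rot": [
    [0,0,0],
    [0,0,0],
    [0,0,0],
    [0,0,0],
    [0,0,0]
  ]
}}

```text
clock: 9.78
position: [0.6299, 0.1261, 0.0269]
tool_rot: [3.141, 0.0, 1.335]
force: [-7.9, -2.2, 16.6]
grip_width: 0.0496
finger_force: 45.9
```

{"name": "apply_moves", "arguments": {
  "linear": [
    [0,0,0],
    [0,0,0],
    [0,0,0],
    [0,0,0],
    [0,0,0]
  ],
  "delta_rot": [
    [0,0,0],
    [0,0,0],
    [0,0,0],
    [0,0,0],
    [0,0,0]
  ],
  "gripper": 0.6
}}

```text
clock: 10.2
position: [0.6299, 0.1261, 0.0257]
tool_rot: [-3.142, -0.0, 1.336]
force: [1.4, 0.8, 0.7]
grip_width: 0.0681
finger_force: 0.0
```

{"name": "apply_moves", "arguments": {
  "linear": [
    [0,0,-0.1],
    [0,0,-0.3],
    [0,0,-0.55],
    [0,0,-0.8],
    [0,0,-1.0]
  ],
  "delta_rot": [
    [0,0,0],
    [0,0,0],
    [0,0,0],
    [0,0,0],
    [0,0,0]
  ]
}}

```text
clock: 10.62
position: [0.6301, 0.1262, 0.1284]
tool_rot: [3.14, -0.001, 1.336]
force: [-0.4, 0.3, 0.2]
grip_width: 0.0682
finger_force: 0.0
```

```bash
python3 -c "
from h import *
plan((.589,-.045,.19),-13.5,4)"
```

```text
[-0.44, -0.0, -0.154] rz 0.1876
[-0.407, 0.168, -0.154] rz 0.1876
[-0.311, 0.311, -0.154] rz 0.1876
[-0.169, 0.407, -0.154] rz 0.1876
```

{"name": "apply_moves", "arguments": {
  "linear": [
    [-0.088,0,-0.031],
    [-0.176,0,-0.062],
    [-0.264,0,-0.092],
    [-0.352,0,-0.123],
    [-0.44,0,-0.154]
  ],
  "delta_rot": [
    [0,0,0.0375],
    [0,0,0.075],
    [0,0,0.1126],
    [0,0,0.15],
    [0,0,0.1876]
  ],
  "gripper": -0.06
}}

```text
clock: 11.03
position: [0.6195, 0.0829, 0.1422]
tool_rot: [3.141, -0.001, 0.939]
force: [0.6, -0.2, 0.2]
grip_width: 0.0402
finger_force: 0.0
```

{"name": "apply_moves", "arguments": {
  "linear": [
    [-0.081,0.034,-0.031],
    [-0.163,0.067,-0.062],
    [-0.244,0.101,-0.092],
    [-0.326,0.134,-0.123],
    [-0.407,0.168,-0.154]
  ],
  "delta_rot": [
    [0,0,0.0375],
    [0,0,0.075],
    [0,0,0.1126],
    [0,0,0.15],
    [0,0,0.1876]
  ]
}}

```text
clock: 11.45
position: [0.6091, 0.0402, 0.1576]
tool_rot: [-3.142, -0.001, 0.546]
force: [0.3, 0.2, -0.5]
grip_width: 0.0401
finger_force: 0.0
```

{"name": "apply_moves", "arguments": {
  "linear": [
    [-0.062,0.062,-0.031],
    [-0.124,0.124,-0.062],
    [-0.187,0.187,-0.092],
    [-0.249,0.249,-0.123],
    [-0.311,0.311,-0.154]
  ],
  "delta_rot": [
    [0,0,0.0375],
    [0,0,0.075],
    [0,0,0.1126],
    [0,0,0.15],
    [0,0,0.1876]
  ]
}}

```text
clock: 11.87
position: [0.5989, -0.0025, 0.1729]
tool_rot: [-3.141, -0.001, 0.153]
force: [0.0, 0.3, -0.0]
grip_width: 0.0399
finger_force: 0.0
```

{"name": "apply_moves", "arguments": {
  "linear": [
    [-0.034,0.081,-0.031],
    [-0.068,0.163,-0.062],
    [-0.101,0.244,-0.092],
    [-0.135,0.326,-0.123],
    [-0.169,0.407,-0.154]
  ],
  "delta_rot": [
    [0,0,0.0375],
    [0,0,0.075],
    [0,0,0.1126],
    [0,0,0.15],
    [0,0,0.1876]
  ]
}}

```text
clock: 12.28
position: [0.5885, -0.0453, 0.1883]
tool_rot: [-3.141, -0.0, -0.24]
force: [0.2, 0.4, -0.6]
grip_width: 0.0401
finger_force: 0.0
```

{"name": "apply_moves", "arguments": {
  "linear": [
    [0,0,0],
    [0,0,0],
    [0,0,0],
    [0,0,0],
    [0,0,0]
  ],
  "delta_rot": [
    [0,0,0],
    [0,0,0],
    [0,0,0],
    [0,0,0],
    [0,0,0]
  ]
}}

```text
clock: 12.7
position: [0.5887, -0.0445, 0.1873]
tool_rot: [-3.141, 0.0, -0.234]
force: [-0.3, 0.2, 0.4]
grip_width: 0.0398
finger_force: 0.0
```

```bash
cat > look.py <<'E'
import sys
from h import *
n=sys.argv[1]
T=tool(); print(T[:3,3],monitor.observe()["tool_rot"],monitor.observe()["grip_width"]); p,d=optics.grab_frame("wrist"); np.savez(f"pics/{n}.npz",p=p,d=d,T=T)
a=topdown(p[:,:,::-1].copy(),T,.038,.5,.75,-.16,.24,.0007)
cv2.imwrite(f"pics/{n}.png",cv2.convertScaleAbs(a,alpha=1.2))
W=wcloud(d,T); y=np.radians(-103.5); X=np.array([np.cos(y),np.sin(y)]); Y=np.array([-X[1],X[0]])
L=W.copy(); q=W[...,:2]-[.6297,.1253]; L[...,0]=q@X*1e3; L[...,1]=q@Y*1e3; L[...,2]*=1e3
def show(n,x0,x1,y0,y1,z0,z1):
    m=(d>0)&(L[...,0]>x0)&(L[...,0]<x1)&(L[...,1]>y0)&(L[...,1]<y1)&(L[...,2]>z0)&(L[...,2]<z1); p=L[m]
    if len(p)<10: print(n,len(p)); return
    print(n,len(p),"ext x,y",np.percentile(p[:,:2],[1,99],axis=0).T.round(1).tolist(),"z",np.median(p[:,2]).round(1),"rect",[np.round(x,1) for x in cv2.minAreaRect(p[:,:2].astype(np.float32))])
show("boxtop",-70,58,-32,32,51,62)
show("forktops",55,75,-40,40,46,51.5)
show("bar",115,220,-30,30,33,50)
show("fin",150,220,46,60,32,46)
show("pointer top",150,220,50,95,49,55)
show("knob",150,220,50,95,58,66)
show("rail",60,165,55,90,15,24)
show("rearwall",-75,-58,-40,40,36,46)
E
python3 look.py w3
```

```text
[ 0.58865513 -0.044546    0.18727273] [-3.14133609e+00  2.93672248e-04 -2.34145973e-01] 0.03982299607993337
boxtop 4823 ext x,y [[-54.9, 56.8], [-23.1, 26.0]] z 55.6 rect [array([-0.4,  1.4]), array([ 51.4, 116.3]), np.float64(89.7)]
forktops 501 ext x,y [[56.1, 70.2], [-34.7, 34.9]] z 50.5 rect [array([63.5, -0.1]), array([15.4, 70.7]), np.float64(1.7)]
bar 769 ext x,y [[131.3, 142.5], [-29.7, 29.5]] z 42.4 rect [array([136.8,  -0. ]), array([59.9, 12.3]), np.float64(89.3)]
fin 1
pointer top 439 ext x,y [[171.4, 194.4], [59.9, 82.3]] z 51.0 rect [array([183.3,  70.2]), array([23.9, 24.1]), np.float64(0.4)]
knob 291 ext x,y [[175.6, 190.3], [63.6, 78.5]] z 61.2 rect [array([183. ,  71.1]), array([15.2, 15.1]), np.float64(45.8)]
rail 2285 ext x,y [[60.8, 163.6], [57.1, 81.4]] z 19.5 rect [array([112.3,  68.5]), array([104.4,  26.4]), np.float64(0.0)]
rearwall 135 ext x,y [[-70.3, -61.1], [-34.0, 35.3]] z 41.0 rect [array([-65.9,   0.7]), array([69.4,  9.1]), np.float64(89.0)]
```

View pics/w3.png

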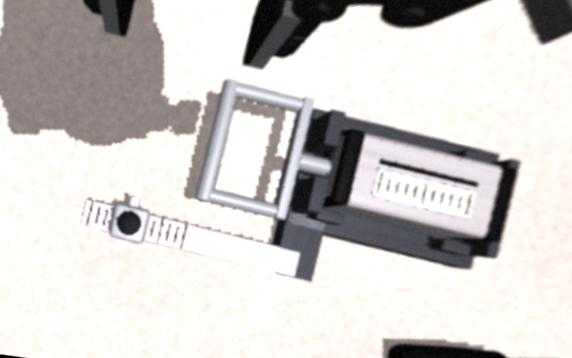

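Seated: box at (430,180), stem through the fork at (315,165), pointer at (128,222). The bar is at x = 136.8 mm in the cradle frame and the mark at 183.1, so the draw is about 46.3 mm. I'll descend onto the crossbar.

{"name": "apply_moves", "arguments": {
  "linear": [
    [0.003,-0.1,0.1],
    [0.003,-0.2,0.25],
    [0.003,-0.3,0.4],
    [0.003,-0.379,0.55],
    [0.003,-0.379,0.7]
  ],
  "delta_rot": [
    [0,0,0],
    [0,0,0],
    [0,0,0],
    [0,0,0],
    [0,0,0]
  ]
}}

```text
clock: 13.17
position: [0.598, -0.0053, 0.1158]
tool_rot: [-3.14, 0.001, -0.233]
force: [0.8, -0.2, -0.9]
grip_width: 0.0403
finger_force: 0.0
```

{"name": "apply_moves", "arguments": {
  "linear": [
    [0,0,0.1],
    [0,0,0.2],
    [0,0,0.3],
    [0,0,0.4],
    [0,0,0.4]
  ],
  "delta_rot": [
    [0,0,0],
    [0,0,0],
    [0,0,0],
    [0,0,0],
    [0,0,0]
  ]
}}

```text
clock: 13.58
position: [0.597, -0.0084, 0.0755]
tool_rot: [3.141, 0.002, -0.236]
force: [-1.4, 0.4, -0.3]
grip_width: 0.0402
finger_force: 0.0
```

```bash
python3 - <<'E'
from h import *
s=monitor.observe(); y=np.radians(-103.5); X=np.array([np.cos(y),np.sin(y)]); q=s["position"][:2]-[.6297,.1253]; print(s["position"],q@X,q@[-X[1],X[0]],s["grip_width"])
E
python3 look.py w4
```

```text
[ 0.59698751 -0.00844144  0.07553614] 0.13768273635261996 -0.0005873203319222497 0.040193359935699155
[ 0.59698751 -0.00844144  0.07553614] [ 3.14103745e+00  1.99272555e-03 -2.36322294e-01] 0.040193359935699155
boxtop 9794 ext x,y [[-54.4, 56.8], [-22.3, 26.1]] z 55.6 rect [array([-0.4,  1.7]), array([ 51. , 115.9]), np.float64(89.8)]
forktops 1234 ext x,y [[55.9, 70.0], [-33.2, 34.9]] z 50.5 rect [array([62.6,  0.1]), array([70.1, 15. ]), np.float64(89.5)]
bar 1928 ext x,y [[130.8, 142.5], [-29.3, 29.6]] z 42.4 rect [array([136.5,  -0. ]), array([12., 60.]), np.float64(0.4)]
fin 64 ext x,y [[171.9, 183.0], [52.9, 59.9]] z 39.7 rect [array([178.2,  56.2]), array([ 5.1, 14.5]), np.float64(69.3)]
pointer top 1061 ext x,y [[171.3, 194.1], [59.4, 82.5]] z 51.1 rect [array([182.7,  69.3]), array([27.1, 24.2]), np.float64(89.3)]
knob 750 ext x,y [[175.5, 189.6], [63.8, 78.2]] z 61.3 rect [array([182.6,  71.1]), array([15.3, 15.3]), np.float64(76.4)]
rail 5569 ext x,y [[61.0, 163.8], [57.0, 81.2]] z 19.5 rect [array([112.5,  68.6]), array([105. ,  26.9]), np.float64(0.1)]
rearwall 192 ext x,y [[-70.3, -61.0], [-34.0, 35.5]] z 40.8 rect [array([-66.1,   0.7]), array([69.8, 10. ]), np.float64(89.9)]
```

{"name": "apply_moves", "arguments": {
  "linear": [
    [0,0,0.12],
    [0,0,0.24],
    [0,0,0.36],
    [0,0,0.48],
    [0,0,0.565]
  ],
  "delta_rot": [
    [0,0,0],
    [0,0,0],
    [0,0,0],
    [0,0,0],
    [0,0,0]
  ]
}}

```text
clock: 14.05
position: [0.5972, -0.0083, 0.0191]
tool_rot: [3.141, 0.001, -0.236]
force: [0.0, 0.6, 0.5]
grip_width: 0.0402
finger_force: 0.0
```

{"name": "apply_moves", "arguments": {
  "linear": [
    [0,0,0],
    [0,0,0],
    [0,0,0],
    [0,0,0],
    [0,0,0]
  ],
  "delta_rot": [
    [0,0,0],
    [0,0,0],
    [0,0,0],
    [0,0,0],
    [0,0,0]
  ],
  "gripper": -1,
  "force": 60
}}

```text
clock: 14.47
position: [0.598, -0.0083, 0.0213]
tool_rot: [-3.141, -0.001, -0.236]
force: [-0.3, -0.5, -2.6]
grip_width: 0.0101
finger_force: 58.4
```

{"name": "apply_moves", "arguments": {
  "linear": [
    [0,0,0],
    [0,0,0],
    [0,0,0],
    [0,0,0],
    [0,0,0]
  ],
  "delta_rot": [
    [0,0,0],
    [0,0,0],
    [0,0,0],
    [0,0,0],
    [0,0,0]
  ]
}}

```text
clock: 14.88
position: [0.5978, -0.0083, 0.0209]
tool_rot: [-3.142, -0.0, -0.236]
force: [0.4, -1.0, -1.8]
grip_width: 0.0101
finger_force: 58.4
```

```bash
python3 - <<'E'
from h import *
s=monitor.observe(); y=np.radians(-103.5); X=np.array([np.cos(y),np.sin(y)]); q=s["position"][:2]-[.6297,.1253]; print(s["position"],q@X,q@[-X[1],X[0]],s["grip_width"])
E
python3 look.py w5
```

```text
[ 0.59784722 -0.00832648  0.02093553] 0.13737025142526368 0.00022180084301077238 0.01007627715311298
[ 0.59784722 -0.00832648  0.02093553] [-3.14152938e+00 -9.60933300e-05 -2.36082987e-01] 0.01007627715311298
boxtop 8701 ext x,y [[-11.8, 57.5], [-21.8, 26.1]] z 55.6 rect [array([18.9,  1.8]), array([78.3, 50.3]), np.float64(0.2)]
forktops 1656 ext x,y [[56.1, 70.2], [-17.4, 34.8]] z 50.2 rect [array([63.1,  7.9]), array([15.5, 54.4]), np.float64(0.8)]
bar 4185 ext x,y [[119.7, 154.8], [-28.8, 29.4]] z 42.6 rect [array([134.7,   0.9]), array([59.9, 35.3]), np.float64(70.6)]
fin 152 ext x,y [[172.8, 182.8], [53.0, 59.6]] z 40.1 rect [array([178.3,  56.3]), array([ 5. , 13.5]), np.float64(67.2)]
pointer top 2024 ext x,y [[171.1, 193.6], [59.5, 82.6]] z 51.0 rect [array([182.4,  68.7]), array([23.8, 28.5]), np.float64(0.2)]
knob 1575 ext x,y [[175.2, 189.7], [63.9, 78.1]] z 61.2 rect [array([182.7,  71.1]), array([15.4, 15.7]), np.float64(73.5)]
rail 10197 ext x,y [[61.0, 164.0], [57.1, 81.2]] z 19.4 rect [array([112.5,  68.5]), array([105. ,  26.7]), np.float64(0.2)]
rearwall 0
```

View pics/w5.png

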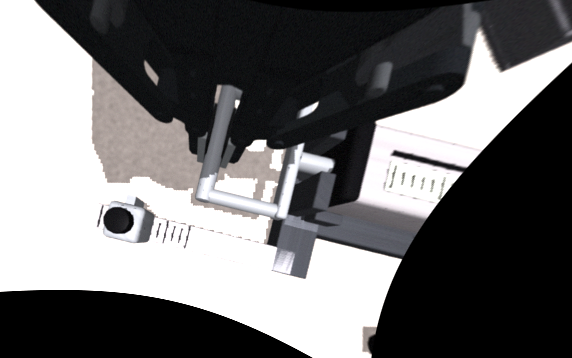

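Fingers grip the crossbar at (225,140) and the bar, fork and pointer (118,220) are all visible. Now I'll draw it out slowly.

{"name": "apply_moves", "arguments": {
  "linear": [
    [0,0.02,0],
    [0,0.06,0],
    [0,0.1,0],
    [0,0.15,0],
    [0,0.2,0]
  ],
  "delta_rot": [
    [0,0,0],
    [0,0,0],
    [0,0,0],
    [0,0,0],
    [0,0,0]
  ]
}}

```text
clock: 15.35
position: [0.593, -0.0277, 0.0209]
tool_rot: [-3.141, 0.0, -0.236]
force: [0.5, 6.0, -2.0]
grip_width: 0.0097
finger_force: 58.5
```

{"name": "apply_moves", "arguments": {
  "linear": [
    [0,0.05,0],
    [0,0.1,0],
    [0,0.14,0],
    [0,0.18,0],
    [0,0.21,0]
  ],
  "delta_rot": [
    [0,0,0],
    [0,0,0],
    [0,0,0],
    [0,0,0],
    [0,0,0]
  ]
}}

```text
clock: 15.77
position: [0.5882, -0.0478, 0.0209]
tool_rot: [-3.14, -0.0, -0.236]
force: [2.1, 8.9, -2.7]
grip_width: 0.0103
finger_force: 58.5
```

```bash
python3 - <<'E'
from h import *
s=monitor.observe(); y=np.radians(-103.5); X=np.array([np.cos(y),np.sin(y)]); q=s["position"][:2]-[.6297,.1253]; print(s["position"],q@X,q@[-X[1],X[0]],s["grip_width"],s["force"])
E
```

```text
[ 0.5882477  -0.04779256  0.02091637] 0.1779868470705988 0.00010068444436775143 0.010342443883293369 [ 2.13372026  8.93258928 -2.68143852]
```

{"name": "apply_moves", "arguments": {
  "linear": [
    [0,0.015,0],
    [0,0.03,0],
    [0,0.042,0],
    [0,0.052,0],
    [0,0.052,0]
  ],
  "delta_rot": [
    [0,0,0],
    [0,0,0],
    [0,0,0],
    [0,0,0],
    [0,0,0]
  ]
}}

```text
clock: 16.18
position: [0.5871, -0.0525, 0.0209]
tool_rot: [-3.14, -0.0, -0.236]
force: [1.6, 9.4, -2.8]
grip_width: 0.0099
finger_force: 58.5
```

```bash
python3 - <<'E'
from h import *
s=monitor.observe(); y=np.radians(-103.5); X=np.array([np.cos(y),np.sin(y)]); q=s["position"][:2]-[.6297,.1253]; print(s["position"],q@X,q@[-X[1],X[0]],s["grip_width"],s["force"])
E
python3 look.py w6
```

```text
[ 0.5870882  -0.05252149  0.02089398] 0.18285579313265063 7.717013074143173e-05 0.00987445632443893 [ 1.56039341  9.3953897  -2.83451333]
[ 0.5870882  -0.05252149  0.02089398] [-3.14029668e+00 -2.22989441e-05 -2.35575191e-01] 0.00987445632443893
boxtop 1933 ext x,y [[29.2, 57.9], [-22.1, 26.3]] z 55.7 rect [array([41.9,  2.2]), array([50.8, 33.5]), np.float64(88.3)]
forktops 1646 ext x,y [[57.8, 70.6], [-34.0, 34.9]] z 50.2 rect [array([63. , -0.2]), array([70.9, 15.8]), np.float64(89.7)]
bar 6523 ext x,y [[116.3, 199.7], [-28.9, 29.5]] z 42.7 rect [array([158.2,  -0. ]), array([60. , 86.3]), np.float64(90.0)]
fin 2
pointer top 2539 ext x,y [[171.5, 194.6], [59.5, 82.6]] z 51.1 rect [array([183. ,  68.3]), array([29.4, 23.8]), np.float64(89.4)]
knob 1895 ext x,y [[175.9, 190.1], [63.8, 78.2]] z 61.3 rect [array([183.,  71.]), array([15.2, 15.5]), np.float64(15.4)]
rail 8252 ext x,y [[61.2, 164.2], [57.2, 81.2]] z 19.4 rect [array([112.5,  68.2]), array([ 26.9, 105. ]), np.float64(89.7)]
rearwall 0
```

View pics/w6.png

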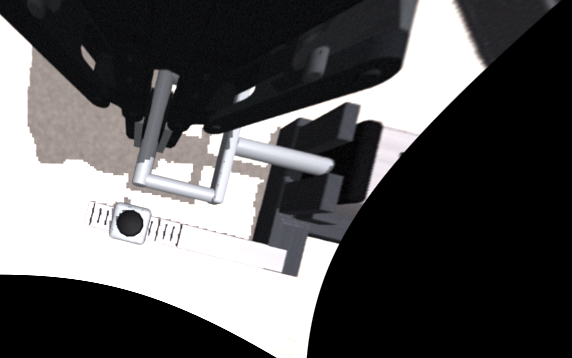

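The bar is drawn out, its lower end at (140,180) opposite the pointer block at (130,222). I'll check the bar's end precisely.

```bash
python3 - <<'E'
from h import *
f=np.load("pics/w6.npz"); W=wcloud(f["d"],f["T"]); y=np.radians(-103.5); X=np.array([np.cos(y),np.sin(y)]); Y=np.array([-X[1],X[0]])
q=W[...,:2]-[.6297,.1253]; a=q@X*1e3; b=q@Y*1e3; z=W[...,2]*1e3
for lo,hi in((20,26),(24,30),(28,33)):
    m=(f["d"]>0)&(a>165)&(a<200)&(b>lo)&(b<hi)&(z>32)&(z<50); print(lo,m.sum(),np.percentile(a[m],[2,98]),a[m&(z>np.percentile(z[m],80))].mean())
m=(f["d"]>0)&(a>165)&(a<200)&(b>44)&(b<59)&(z>25)&(z<46); print("fin",m.sum(),np.percentile(a[m],[2,50,98]) if m.any() else "", b[m].min(), b[m].max())
E
```

```text
20 399 [176.714414   188.19544334] 182.50283018907626
24 423 [176.79028342 188.18545422] 182.68664821651313
28 361 [176.85244636 188.54746223] 182.61261048665725
fin 3 [182.63892265 184.88268061 185.75926035] 44.129164639232755 58.30187003470176
```

{"name": "apply_moves", "arguments": {
  "linear": [
    [0,0.005,0],
    [0,0.005,0],
    [0,0.005,0],
    [0,0.005,0],
    [0,0.005,0]
  ],
  "delta_rot": [
    [0,0,0],
    [0,0,0],
    [0,0,0],
    [0,0,0],
    [0,0,0]
  ]
}}

```text
clock: 16.65
position: [0.5871, -0.0527, 0.0209]
tool_rot: [-3.14, -0.0, -0.235]
force: [1.7, 8.7, -2.8]
grip_width: 0.01
finger_force: 58.5
```

{"name": "apply_moves", "arguments": {
  "linear": [
    [0,0,0],
    [0,0,0],
    [0,0,0],
    [0,0,0],
    [0,0,0]
  ],
  "delta_rot": [
    [0,0,0],
    [0,0,0],
    [0,0,0],
    [0,0,0],
    [0,0,0]
  ]
}}

```text
clock: 17.07
position: [0.5871, -0.0527, 0.0209]
tool_rot: [-3.14, -0.0, -0.235]
force: [2.2, 9.6, -1.4]
grip_width: 0.0101
finger_force: 58.5
```

{"name": "apply_moves", "arguments": {
  "linear": [
    [0,0,0],
    [0,0,0],
    [0,0,0],
    [0,0,0],
    [0,0,0]
  ],
  "delta_rot": [
    [0,0,0],
    [0,0,0],
    [0,0,0],
    [0,0,0],
    [0,0,0]
  ]
}}

```text
clock: 17.48
position: [0.587, -0.0527, 0.0209]
tool_rot: [-3.14, -0.0, -0.235]
force: [1.2, 9.8, -2.3]
grip_width: 0.0098
finger_force: 58.5
```

{"name": "apply_moves", "arguments": {
  "linear": [
    [0,0,0],
    [0,0,0],
    [0,0,0],
    [0,0,0],
    [0,0,0]
  ],
  "delta_rot": [
    [0,0,0],
    [0,0,0],
    [0,0,0],
    [0,0,0],
    [0,0,0]
  ]
}}

```text
clock: 17.9
position: [0.587, -0.0528, 0.0209]
tool_rot: [-3.14, -0.0, -0.235]
force: [2.5, 9.5, -2.5]
grip_width: 0.01
finger_force: 58.5
```

{"name": "apply_moves", "arguments": {
  "linear": [
    [0,0,0],
    [0,0,0],
    [0,0,0],
    [0,0,0],
    [0,0,0]
  ],
  "delta_rot": [
    [0,0,0],
    [0,0,0],
    [0,0,0],
    [0,0,0],
    [0,0,0]
  ]
}}

```text
clock: 18.32
position: [0.587, -0.0527, 0.0209]
tool_rot: [-3.14, -0.0, -0.235]
force: [1.8, 8.6, -2.5]
grip_width: 0.0097
finger_force: 58.5
```

{"name": "apply_moves", "arguments": {
  "linear": [
    [0,0,0],
    [0,0,0],
    [0,0,0],
    [0,0,0],
    [0,0,0]
  ],
  "delta_rot": [
    [0,0,0],
    [0,0,0],
    [0,0,0],
    [0,0,0],
    [0,0,0]
  ]
}}

```text
clock: 18.73
position: [0.587, -0.0528, 0.0209]
tool_rot: [-3.14, -0.0, -0.235]
force: [1.6, 9.2, -3.0]
grip_width: 0.01
finger_force: 58.5
```

{"name": "apply_moves", "arguments": {
  "linear": [
    [0,-0.02,0],
    [0,-0.06,0],
    [0,-0.1,0],
    [0,-0.14,0],
    [0,-0.18,0]
  ],
  "delta_rot": [
    [0,0,0],
    [0,0,0],
    [0,0,0],
    [0,0,0],
    [0,0,0]
  ]
}}

```text
clock: 19.15
position: [0.5912, -0.0355, 0.0209]
tool_rot: [-3.141, -0.0, -0.236]
force: [0.3, 5.3, -1.8]
grip_width: 0.01
finger_force: 58.5
```

{"name": "apply_moves", "arguments": {
  "linear": [
    [0,-0.04,0],
    [0,-0.08,0],
    [0,-0.12,0],
    [0,-0.16,0],
    [0,-0.19,0]
  ],
  "delta_rot": [
    [0,0,0],
    [0,0,0],
    [0,0,0],
    [0,0,0],
    [0,0,0]
  ]
}}

```text
clock: 19.57
position: [0.5955, -0.0175, 0.0209]
tool_rot: [-3.141, 0.0, -0.236]
force: [0.2, 3.7, -0.7]
grip_width: 0.0099
finger_force: 58.6
```

{"name": "apply_moves", "arguments": {
  "linear": [
    [0,-0.02,0],
    [0,-0.04,0],
    [0,-0.05,0],
    [0,-0.06,0],
    [0,-0.06,0]
  ],
  "delta_rot": [
    [0,0,0],
    [0,0,0],
    [0,0,0],
    [0,0,0],
    [0,0,0]
  ]
}}

```text
clock: 19.98
position: [0.5969, -0.0119, 0.0209]
tool_rot: [3.142, 0.0, -0.236]
force: [0.4, 3.5, -1.9]
grip_width: 0.0099
finger_force: 58.6
```

```bash
python3 - <<'E'
from h import *
s=monitor.observe(); y=np.radians(-103.5); X=np.array([np.cos(y),np.sin(y)]); q=s["position"][:2]-[.6297,.1253]; print(s["position"],q@X,q@[-X[1],X[0]],s["grip_width"],s["force"])
E
python3 look.py w7 | grep box
```

```text
[ 0.59689794 -0.01191425  0.02088017] 0.1410804974154997 0.00013629698231454966 0.00985937724651687 [ 0.37264442  3.50816625 -1.94231463]
boxtop 7705 ext x,y [[-8.3, 57.7], [-22.0, 26.1]] z 55.7 rect [array([20.8,  1.8]), array([74.4, 50.2]), np.float64(0.0)]
```

{"name": "apply_moves", "arguments": {
  "linear": [
    [0,-0.005,0],
    [0,-0.01,0],
    [0,-0.015,0],
    [0,-0.02,0],
    [0,-0.02,0]
  ],
  "delta_rot": [
    [0,0,0],
    [0,0,0],
    [0,0,0],
    [0,0,0],
    [0,0,0]
  ]
}}

```text
clock: 20.45
position: [0.5974, -0.0104, 0.0209]
tool_rot: [3.141, -0.0, -0.236]
force: [-0.1, 0.8, -1.2]
grip_width: 0.0101
finger_force: 58.7
```

{"name": "apply_moves", "arguments": {
  "linear": [
    [0,-0.005,0],
    [0,-0.01,0],
    [0,-0.015,0],
    [0,-0.02,0],
    [0,-0.02,0]
  ],
  "delta_rot": [
    [0,0,0],
    [0,0,0],
    [0,0,0],
    [0,0,0],
    [0,0,0]
  ]
}}

```text
clock: 20.87
position: [0.5979, -0.008, 0.0209]
tool_rot: [3.142, -0.0, -0.236]
force: [-0.5, -1.1, -2.3]
grip_width: 0.01
finger_force: 58.7
```

{"name": "apply_moves", "arguments": {
  "linear": [
    [0,-0.005,0],
    [0,-0.01,0],
    [0,-0.01,0],
    [0,-0.01,0],
    [0,-0.01,0]
  ],
  "delta_rot": [
    [0,0,0],
    [0,0,0],
    [0,0,0],
    [0,0,0],
    [0,0,0]
  ]
}}

```text
clock: 21.28
position: [0.5981, -0.007, 0.0209]
tool_rot: [-3.141, 0.0, -0.236]
force: [0.9, -0.6, -2.5]
grip_width: 0.0098
finger_force: 58.7
```

{"name": "apply_moves", "arguments": {
  "linear": [
    [0,0,0],
    [0,0,0],
    [0,0,0],
    [0,0,0],
    [0,0,0]
  ],
  "delta_rot": [
    [0,0,0],
    [0,0,0],
    [0,0,0],
    [0,0,0],
    [0,0,0]
  ],
  "gripper": -0.1
}}

```text
clock: 21.7
position: [0.5981, -0.007, 0.0209]
tool_rot: [-3.142, -0.0, -0.236]
force: [0.6, 0.6, -0.6]
grip_width: 0.0384
finger_force: 0.0
```

{"name": "apply_moves", "arguments": {
  "linear": [
    [0,0,-0.1],
    [0,0,-0.25],
    [0,0,-0.45],
    [0,0,-0.7],
    [0,0,-0.95]
  ],
  "delta_rot": [
    [0,0,0],
    [0,0,0],
    [0,0,0],
    [0,0,0],
    [0,0,0]
  ]
}}

```text
clock: 22.12
position: [0.5978, -0.0071, 0.1175]
tool_rot: [3.142, 0.0, -0.236]
force: [0.8, 0.2, 0.9]
grip_width: 0.0385
finger_force: 0.0
```

{"name": "apply_moves", "arguments": {
  "linear": [
    [0,0,-0.2],
    [0,0,-0.4],
    [0,0,-0.6],
    [0,0,-0.7],
    [0,0,-0.7]
  ],
  "delta_rot": [
    [0,0,0],
    [0,0,0],
    [0,0,0],
    [0,0,0],
    [0,0,0]
  ]
}}

```text
clock: 22.53
position: [0.5991, -0.0071, 0.1885]
tool_rot: [-3.14, -0.003, -0.236]
force: [-0.3, 0.0, -1.3]
grip_width: 0.0383
finger_force: 0.0
```

```bash
python3 look.py w8; python3 - <<'E'
from h import *
p,d=optics.grab_frame("scene"); cv2.imwrite("pics/scene1.png",p[:,:,::-1])
E
```

```text
[ 0.59906391 -0.00709649  0.18854143] [-3.14039213 -0.00345492 -0.23624564] 0.03834548669177094
boxtop 5468 ext x,y [[-56.2, 55.6], [-23.3, 25.8]] z 55.6 rect [array([-1.2,  1.3]), array([ 51., 116.]), np.float64(89.8)]
forktops 447 ext x,y [[55.3, 70.0], [-34.4, 34.8]] z 50.7 rect [array([62.5,  0.1]), array([69.8, 14.8]), np.float64(89.6)]
bar 821 ext x,y [[130.2, 141.5], [-29.3, 29.3]] z 42.4 rect [array([136.,   0.]), array([60. , 11.4]), np.float64(89.8)]
fin 19 ext x,y [[172.0, 182.9], [53.8, 59.7]] z 39.3 rect [array([177.6,  57.9]), array([ 4. , 11.6]), np.float64(53.0)]
pointer top 433 ext x,y [[171.2, 194.1], [59.5, 82.5]] z 51.0 rect [array([183. ,  69.2]), array([23.7, 28. ]), np.float64(0.4)]
knob 262 ext x,y [[175.8, 190.1], [64.3, 78.2]] z 61.3 rect [array([182.8,  71.2]), array([14.6, 15.1]), np.float64(28.6)]
rail 2307 ext x,y [[60.9, 163.6], [56.9, 81.0]] z 19.4 rect [array([112.3,  68. ]), array([ 26.6, 104.7]), np.float64(89.6)]
rearwall 197 ext x,y [[-70.7, -61.6], [-33.3, 35.6]] z 41.2 rect [array([-66. ,   1.3]), array([69.3,  9.6]), np.float64(89.2)]
```

View pics/w8.png

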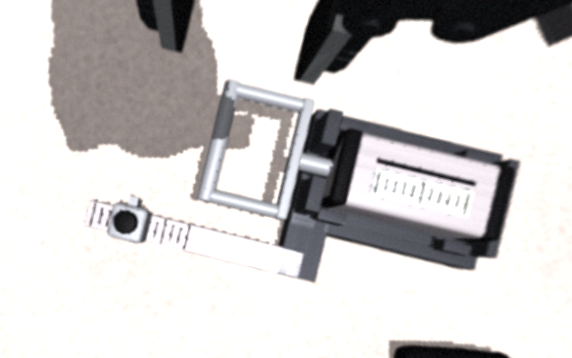

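View pics/scene1.png

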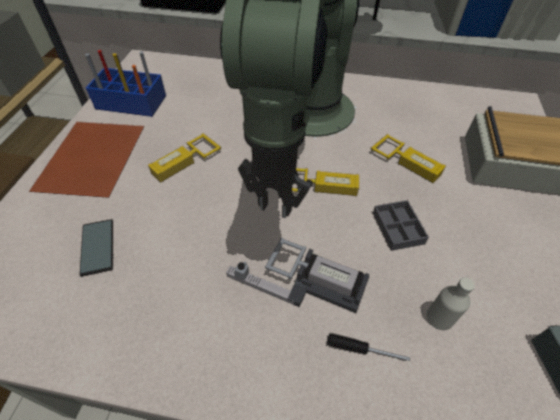

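The gauge is seated with its box at (430,180). The handle is home: the bar is 137.2 mm ahead of the box centre, against 137.5 nominal. The phone, tray, bottle and screwdriver haven't moved in the scene picture, and the gripper is clear.

```bash
python3 -c "
from workcell import workorder
print(workorder.job_done())"
```

```text
the job is handed in; nothing more can be done
None
```

The job is handed in at about 23 s on the clock: the gauge sits right way up in the cradle, its handle was drawn to within about 0.5 mm of the pointer by camera, held for about 2.5 s and guided back home, and the other things on the bench were left where they were.

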